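Tip the washed gudgeon pins into the catch tray

TASK

Push the loose catch tray squarely up against both stops of the tipping stand (the fence along its far side and the edge of the base block), so that it sits under the pan's lip. Then, without touching the two pins, tip the pan to 45 degrees with its lever, keep it there for a second so that both pins roll out into the tray, never tipping it past 55 degrees, and bring the pan back fully level. Leave the pins lying in the tray, the tray at its stops, and the liner, piston, bottle and wrench alone.

Things in the scene. Friction and masses are not known exactly. Their poses are not given: they have to be found in the camera images.
- stand: Fixed tipping stand, its yaw varies. Origin on the bench below the middle of the pan. The pan's pivot axis runs along the stand's x, 135 mm above the origin, between two blue uprights at x = +/-61 mm (10 mm thick, 44 mm wide, up to 150 mm high). Dark steel base block 190 mm in x, y from -45 to +55 mm, 22 mm high.
- side_stop (a point): Point on the side stop: the base block's -y face, at y = -45 mm in the stand's frame, 22 mm high.
- far_stop (a point): Point on the far stop: the -x face (x = 79 mm in the stand's frame) of the dark steel fence bar, 16 mm thick, 22 mm high, that runs from the base block to y = -220 mm.
- dial (a point): Centre of an upright aluminium disc, radius 70 mm, on the stand's +x upright, facing +x, centred on the pivot axis. It has black marks at 0 (top), 15, 30, 45 and 60 degrees (0 and 45 longer), read by a dark pointer that turns with the pan.
- seat (a point): Point on the bench where the origin of the catch tray lies when the tray touches both stops: (9, -125, 0) mm in the stand's frame; its axes are parallel to the stand's.
- tray: Loose steel catch tray, 140 mm (x) by 160 mm (y), 50 mm high, walls 4 mm, black rubber on the floor (its top 7 mm up), 0.4 to 0.85 kg. Origin at the centre of its underside; when seated its axes are parallel to the stand's.
- pan (a joint): Tilt of the open aluminium pan, rad: 0 = level (on a limit), grows as its lip goes down towards the stand's -y side, up to 1.2. The friction pivot stays where it is left. Pan 98 mm (x) by 150 mm (y); inside 92 mm wide, floor 10 mm below the axis, walls 44 mm high on three sides, a 3 mm lip at the open -y end.
- lever_ball (a point): Centre of the black ball, diameter 32 mm, on the end of the pan's lever (12 mm round bar), 130 mm from the pivot axis, at x = -92 mm in the stand's frame. At joint 0 it is straight above the axis; at joint value q it is at y = -130 sin q, z = 135 + 130 cos q mm in the stand's frame. Its axes turn with the pan.
- lip (a point): Middle of the pan's open -y edge, at floor height: 75 mm from the pivot axis towards -y, 10 mm below it. It turns with the pan.
- pin1: Loose steel gudgeon pin (hollow-looking cylinder), diameter 32 mm, length 80 mm, lying in the pan across its width. Origin at its centre, its axis along its x.
- pin2: The other gudgeon pin, the same as pin1, nearer the lip.
- liner: Bystander: dark steel cylinder liner standing on the bench, outer diameter 104 mm, 165 mm high. Origin at the centre of its underside.
- piston: Bystander: aluminium piston standing on the bench, diameter 86 mm, 80 mm high. Origin at the centre of its underside.
- oil: Bystander: white plastic bottle, diameter 70 mm, 180 mm high. Origin at the centre of its underside.
- wrench: Bystander: steel wrench 200 mm long lying along its x. Origin at its centre, on the bench.
Not all that is in view belongs to the job. Of the things that look like the tray, the middle-sized one is meant.

How it is judged:
On the way, in this order (a step that is already met when the one before it is completed fails the run):
1. the tray is square against both stops (within 5 mm and 3 degrees), the pan still level (x of tray in the frame of seat between -0.005 and 0.005 m and y of tray in the frame of seat between -0.005 and 0.005 m and angle between the x axis of tray and the x axis of stand, either way round below 0.052 rad and value of joint pan below 0.09 rad), for 0.2 s.
2. the pan is kept tipped at 45 degrees, give or take 5, for 0.5 s (value of joint pan between 0.698 and 0.873 rad), for 0.5 s.
At the end, for the whole second after the job is handed in: The pan is level again (within 3 degrees); both pins lie in the catch tray, at rest; the tray stands flat at its stops (within 20 mm and 7 degrees, since the pins may jolt it) (value of joint pan below 0.05 rad and x of pin1 in the frame of tray between -0.066 and 0.066 m and y of pin1 in the frame of tray between -0.076 and 0.076 m and z of each of pin1, pin2 in the frame of tray below 0.055 m and linear speed of each of pin1, pin2 below 0.05 m/s and x of pin2 in the frame of tray between -0.066 and 0.066 m and y of pin2 in the frame of tray between -0.076 and 0.076 m and horizontal distance between tray and seat below 0.02 m and angle between the x axis of tray and the x axis of stand, either way round below 0.12 rad and angle between tray's own z axis and vertical below 0.05 rad and linear speed of tray below 0.02 m/s); the robot touches nothing.
It fails at once if the pan is tipped past 55 degrees (value of joint pan above 0.96 rad).
It fails at once if the robot touches a pin (contact force between any of the arm, the fingers and pin1 above 0.5 N or contact force between any of the arm, the fingers and pin2 above 0.5 N).
It fails at once if the liner, piston, bottle or wrench is moved by more than 20 mm (distance of any of liner, piston, oil, wrench from where it was at the start of the episode above 0.02 m).
It also fails if it takes over 72 s, if anything falls off the work surface, if the arm or the gripper's body presses on something with over 40 N, if the wrist force passes 120 N, or if a joint passes its speed limit or range.

ROBOT

A 6-joint arm with a two-finger parallel gripper is mounted at the origin on the work surface. World frame = base frame: x ahead of the robot, y to its left, z up, the work surface at z = 0. Lengths are in m, angles in rad, forces in N, time in s.
With the tool pointing down it reaches from about 0.35 to 0.85 m from the base axis. Payload 8.1 kg.
Tool frame: the origin (TCP) lies at the very end of the fingers, on their centre line; the grasp point (between the pads) lies 19 mm behind it; z points along the fingers, y is the line along which they close (so a half turn about z gives the same grasp; the last joint's range is limited). The gripper opens to 93 mm and grips with 3 to 60 N. Pads are 15 mm wide; open, the fingers measure 128 mm over their backs; the gripper's body (75 mm by 188 mm) begins 65 mm behind the grasp point.
Start: joints at [-1.203, 0.13, 1.488, -0, 1.523, -0.085], TCP at [0.263, -0.54, 0.219] pointing down, gripper open.
Joint ranges: [-2.96, 2.96], [-0.89, 2.26], [0.02, 2.5], [-1.34, 4.48], [0, 2.73], [-2.66, 2.66]. Speed limits (rad/s): [2.39, 2.39, 2.79, 3.14, 3.14, 3.14].

INTERFACE

Orientations are given as a rotation vector (axis times angle).
In Python, from plant import robot, imaging gives the robot as it stands.
- The arm moves only by the tool jog_arm, never from a script. Its argument "rows" is a list of rows, each a list of 2 entries, a list of its own where there are three numbers: the shift along the tool's x, y, z each as a share of 0.2 m, from -1 to 1, then the turn, a rotation vector about the tool's x, y, z each as a share of pi/2 rad, from -1 to 1. A call has 1 to 5 rows; each row is the pose to reach, as a shift and turn from the pose commanded when the call began, along the tool's axes at that moment; what a row does not reach only later rows make up. A row lasts 1/10 s, in which the tool goes at most 50 mm and 8.59 degrees, less where a joint would pass 70% of its speed; a pose out of reach is approached as far as the arm can. A call with a number of a shift or a turn outside -1 to 1 is refused whole. A call with a gripper value outside its range is refused whole. "hand" is the closure, from -1 (fully open) to 1 (shut), set as the call begins (left out, the last holds). The fingers move at their own pace and stop on an object; "squeeze" is the grip in N (left out, the last holds). Time passes only in rows, so rows that repeat a pose let the fingers close. It gives the time, the measured TCP pose, the force, the opening and the grip force at its end, in the units of the state.
- robot.read_state(): the state, without advancing time (a new reading comes with each control period).
- imaging.read_camera(name): name is "scene" or "top" or "wrist"; returns a dict with "frame" (384x512x3 uint8, red, green, blue), "vertical_fov" (degrees; the focal length in pixels is half the picture's height over the tangent of half this angle, whatever the lens; pixels are square), "cx", "cy" (the principal point, pixels), "R" (3x3) and "t" (3): a world point X has camera coordinates R X + t. Camera axes: x right, y down, z forward; pixel columns grow to the right and rows downward; lengths in m; the calibration is good to about 2 mm. A picture is of the moment at which its call begins. There is no depth.
- robot.close_job(): hands the job in; it is judged then, once.
The state is a dict: "t": time; "q": joint angles; "dq": joint speeds; "joint_torque": joint torques, N m; "tool_pos": TCP position; "orientation": TCP orientation; "force": force on the tool from outside, world axes, zero at the start; "wrist_torque": the same for the moment, N m; "opening": finger opening in m; "gripper_force": force on a finger pad.
Only numpy, scipy, OpenCV 4.12 (cv2) and the standard library are available. Lean on these libraries where they do the work, as an engineer would, in place of code of your own. Each camera call takes 0.05 s, during which the arm holds its last target. There are 200 camera calls.

## Working session

There is one attempt and no reset: what is moved stays moved. The work goes in short steps, Python scripts to look and compute and a tool call to move; the robot and the scene stay as the last step left them, time stands still between calls to the robot, and variables do not carry over. Pictures are saved under pics/ and viewed, at most 10 in all, crops included, and the job is handed in when it is done.

Besides the shell and the picture viewer there is one more tool, called after ">>>" by a JSON object that holds its "method" and its "body", one argument or row to a line. jog_arm: Moves the arm, as the interface text tells. Its arguments: {"type":"object","properties":{"rows":{"type":"array"},"hand":{"type":"number"},"squeeze":{"type":"number"}},"required":["rows"]}

```bash
mkdir -p pics; ls; cat > h.py <<'E'
import numpy as np, cv2
from plant import robot, imaging
def cam(n):
    d=imaging.read_camera(n); return d
def f(d): return d["frame"].shape[0]/2/np.tan(np.radians(d["vertical_fov"])/2)
def ray(d,u,v):
    R=np.array(d["R"]);t=np.array(d["t"])
    c=-R.T@t; r=R.T@np.array([(u-d["cx"])/f(d),(v-d["cy"])/f(d),1]); return c,r
def onz(d,u,v,z):
    c,r=ray(d,u,v); return c+r*(z-c[2])/r[2]
def proj(d,X):
    p=np.array(d["R"])@np.array(X)+np.array(d["t"]); return f(d)*p[:2]/p[2]+[d["cx"],d["cy"]]
def tri(*obs):
    A=np.zeros((3,3));b=np.zeros(3)
    for d,u,v in obs:
        c,r=ray(d,u,v); r=r/np.linalg.norm(r); P=np.eye(3)-np.outer(r,r); A+=P;b+=P@c
    return np.linalg.solve(A,b)
def save(d,name,s=None,crop=None):
    im=d["frame"][:,:,::-1]
    if crop: x0,y0,x1,y1=crop; im=im[y0:y1,x0:x1]
    if s: im=cv2.resize(im,None,fx=s,fy=s,interpolation=cv2.INTER_CUBIC)
    cv2.imwrite("pics/"+name,im)
import pickle
E
python3 - <<'E'
from h import *
D={}
for n in ("scene","top","wrist"):
    d=cam(n);D[n]=d;print(n,d["vertical_fov"],np.round(-np.array(d["R"]).T@np.array(d["t"]),3), d["cx"],d["cy"],{k for k in d})
pickle.dump(D,open("d0.pkl","wb"))
save(D["scene"],"s0.png",1.56);save(D["top"],"t0.png",1.56)
s=robot.read_state();print(s)
E
```

```text
pics
scene 50.42689038467493 [ 0.977 -0.685  1.087] 255.00991309433803 190.1566292230556 {'vertical_fov', 'cx', 't', 'frame', 'cy', 'R'}
top 51.965102366064464 [ 0.461 -0.059  1.416] 243.91734784157856 186.3309233162382 {'vertical_fov', 'cx', 't', 'frame', 'cy', 'R'}
wrist 59.95991970317948 [ 0.326 -0.507  0.384] 261.95227249044814 187.86370326862922 {'vertical_fov', 'cx', 't', 'frame', 'cy', 'R'}
{'t': 0.15, 'q': array([-1.20345423e+00,  1.30955274e-01,  1.48902052e+00, -8.93748951e-06,
        1.52296704e+00, -8.54152848e-02]), 'dq': array([-6.85270197e-04, -2.91129342e-03, -2.31160655e-03,  8.50606659e-05,
        1.05136937e-03, -1.28850521e-03]), 'joint_torque': array([ 2.72236221e-04, -5.60477185e+01, -4.92334843e+01,  7.68629531e-02,
        3.06120480e-02, -9.19961553e-05]), 'tool_pos': array([ 0.2623256 , -0.53914923,  0.21785249]), 'orientation': array([-3.06013513e+00, -7.04831657e-01,  3.11725285e-04]), 'force': array([-0.77764489, -0.04218784,  0.02099127]), 'wrist_torque': array([-0.02228189, -0.00292871,  0.02685544]), 'gripper_force': 0.0, 'opening': 0.09295745692710419}
```

View pics/s0.png

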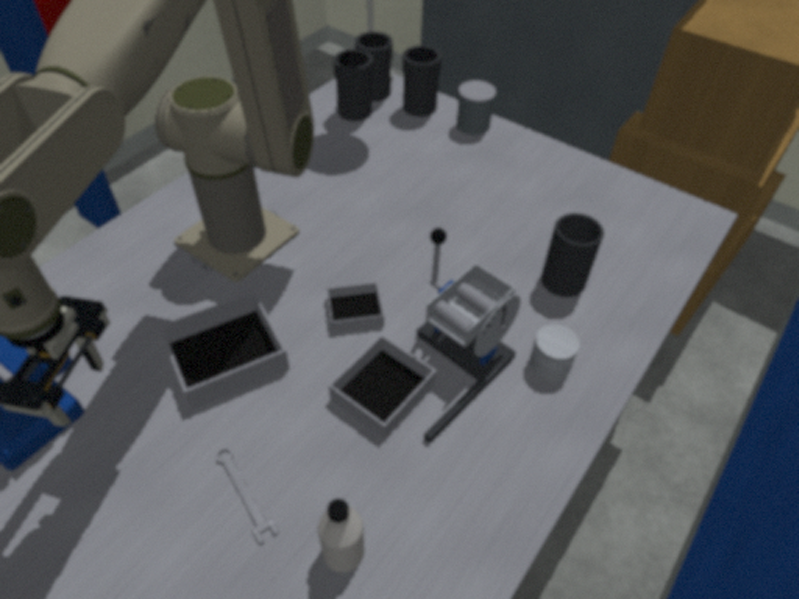

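View pics/t0.png

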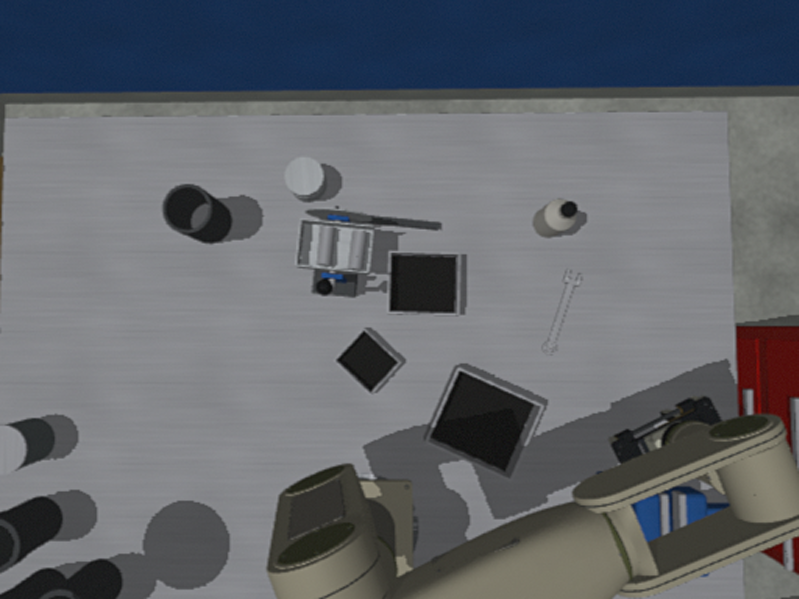

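The top view shows the stand at about (335,250) in the 1.56x picture, the fence from (375,219) to (440,226), and the middle-sized tray at (425,283). The lever ball is at (325,287). The scene view shows the pins in the pan, at about (460,305).

```bash
python3 - <<'E'
from h import *
D=pickle.load(open("d0.pkl","rb"))
save(D["top"],"t1.png",6,(180,115,310,215))
save(D["scene"],"s1.png",5,(200,135,350,290-35))
E
```

```text
(no output)
```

View pics/t1.png

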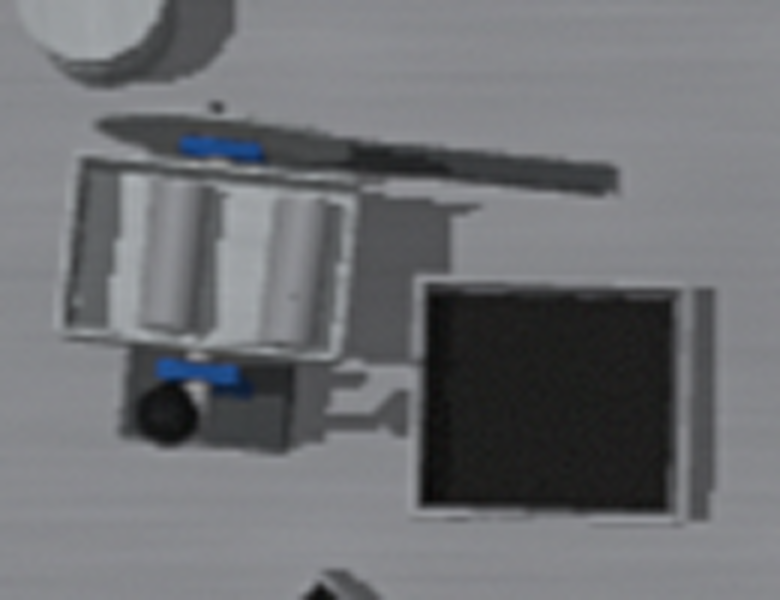

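View pics/s1.png

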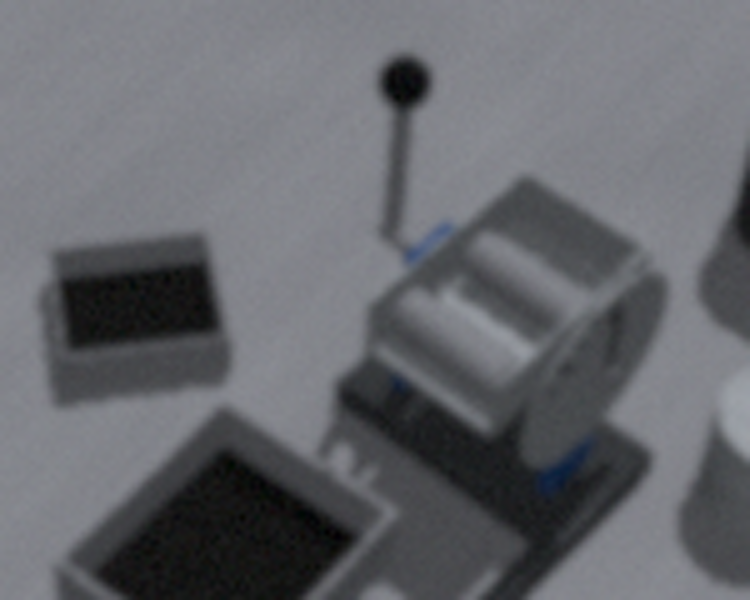

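The top crop shows the fence's edges running from (450,152) to (615,167) and from (450,176) to (600,193), and the tray's outer rim at about (415,275) to (683,520). The ball is at (167,412). In the scene crop the ball is at (405,82).

```bash
python3 - <<'E'
from h import *
D=pickle.load(open("d0.pkl","rb"));T=D["top"];S=D["scene"]
tp=lambda u,v:(180+(u+.5)/6-.5,115+(v+.5)/6-.5)
sp=lambda u,v:(200+(u+.5)/5-.5,135+(v+.5)/5-.5)
print("ball",np.round(tri((T,*tp(167,412)),(S,*sp(405,82))),4))
def o(n,u,v,z): p=onz(T,*tp(u,v),z); print(n,np.round(p,4)); return p
def ang(a,b,n): d=b-a; print(n,"dir deg",np.degrees(np.arctan2(d[1],d[0])))
a=o("fence up",450,152,.022);b=o("fence up end",612,167,.022);ang(b,a,"fence")
a=o("fl",450,176,.022);b=o("fl end",600,192,.022);ang(b,a,"fence")
z=.169
c=[o("pan",*q,z) for q in((85,158),(357,182),(345,360),(64,335))]
ang(c[3],c[0],"left");ang(c[2],c[1],"right");ang(c[1],c[0],"top");ang(c[2],c[3],"bot")
print("pan mid",np.mean(c,0))
o("base corner",291,452,.022);o("base left",122,437,.022)
o("upr+",222,148,.15);o("upr-",200,370,.15)
c=[o("tray",*q,.05) for q in((415,277),(692,287),(684,522),(412,513))]
ang(c[3],c[0],"left");ang(c[2],c[1],"right");ang(c[1],c[0],"top");ang(c[2],c[3],"bot")
print("tray mid",np.mean(c,0))
E
```

```text
ball [0.5321 0.0625 0.266 ]
fence up [ 0.7021 -0.0795  0.022 ]
fence up end [ 0.6924 -0.1755  0.022 ]
fence dir deg 84.25328653890497
fl [ 0.6877 -0.0794  0.022 ]
fl end [ 0.6775 -0.1683  0.022 ]
fence dir deg 83.45966190415771
pan [0.6748 0.1171 0.169 ]
pan [ 0.6609 -0.0277  0.169 ]
pan [ 0.5661 -0.021   0.169 ]
pan [0.5803 0.1281 0.169 ]
left dir deg -6.62223336912185
right dir deg -4.07648587468863
top dir deg 84.51960982907781
bot dir deg 84.55596493698411
pan mid [0.62053628 0.04914448 0.169     ]
base corner [0.5241 0.0156 0.022 ]
base left [0.5336 0.1156 0.022 ]
upr+ [0.683  0.0457 0.15  ]
upr- [0.5627 0.0576 0.15  ]
tray [ 0.6242 -0.0582  0.05  ]
tray [ 0.6173 -0.2188  0.05  ]
tray [ 0.4812 -0.2126  0.05  ]
tray [ 0.4872 -0.0557  0.05  ]
left dir deg -1.0459557244160362
right dir deg -2.61993284989347
top dir deg 87.54839070395195
bot dir deg 87.80771647087771
tray mid [ 0.55247458 -0.13633749  0.05      ]
```

The stand's origin is near (0.623, 0.0515) with a yaw of about -5.6°. The tray is at (0.5525, -0.136) with a yaw of about -2.2°, and the seat is at (0.620, -0.074). I'll grip the tray's -y wall and drag it in.

```bash
cat >> h.py <<'E'
from scipy.spatial.transform import Rotation as Ro
def plan(pos,yaw_deg):
    s=robot.read_state(); R=Ro.from_rotvec(s["orientation"]); p=s["tool_pos"]
    c,n=np.cos(np.radians(yaw_deg)),np.sin(np.radians(yaw_deg))
    G=Ro.from_matrix(np.array([[c,n,0],[n,-c,0],[0,0,-1]]))
    sh=R.inv().apply(np.array(pos)-p)/0.2; t=(R.inv()*G).as_rotvec()/(np.pi/2)
    print("at",np.round(p,4),"yaw",np.round(np.degrees(np.arctan2(*R.as_matrix()[[1,0],0])),2),"t",s["t"],"F",np.round(s["force"],1))
    print("shift",np.round(sh,4),"turn",np.round(t,4))
O=np.array([.623,.0515]); PSI=-5.6
def st(x,y,z):
    a=np.radians(PSI); return np.array([O[0]+x*np.cos(a)-y*np.sin(a),O[1]+x*np.sin(a)+y*np.cos(a),z])
E
python3 -c "
from h import *
plan([.5495,-.2142,.13],-2.2)"
```

```text
at [ 0.2623 -0.5391  0.2179] yaw 25.94 t 0.15 F [-0.8 -0.   0. ]
shift [ 2.0019 -0.8323  0.4406] turn [-9.000e-04  1.000e-04  3.127e-01]
```

>>> {"method": "jog_arm", "body": {
  "rows": [
    [[1,-0.416,0.1],[0,0,0]],
    [[1,-0.416,0.1],[0,0,0]],
    [[1,-0.416,0.1],[0,0,0]],
    [[1,-0.416,0.1],[0,0,0]],
    [[1,-0.416,0.1],[0,0,0]]
  ],
  "hand": -1
}}

```text
t: 0.65
tool_pos: [0.4081, -0.3734, 0.1978]
orientation: [-3.058, -0.71, -0.001]
force: [-1.1, -0.7, -0.4]
opening: 0.0927
gripper_force: 0.0
```

>>> {"method": "jog_arm", "body": {
  "rows": [
    [[1,-0.416,0.34],[0,0,0.313]],
    [[1,-0.416,0.34],[0,0,0.313]],
    [[1,-0.416,0.34],[0,0,0.313]],
    [[1,-0.416,0.34],[0,0,0.313]],
    [[1,-0.416,0.34],[0,0,0.313]]
  ]
}}

```text
t: 1.15
tool_pos: [0.5503, -0.2123, 0.1293]
orientation: [-3.14, 0.064, 0.001]
force: [0.3, -0.2, -0.0]
opening: 0.0931
gripper_force: 0.0
```

```bash
python3 -c "
from h import *
d=cam('wrist');save(d,'w1.png',1.5);pickle.dump(d,open('w1.pkl','wb'))
plan([.5495,-.2142,.018],-2.2)"
```

```text
at [ 0.5519 -0.2082  0.1273] yaw -2.09 t 1.2 F [-2.   3.6 -0.3]
shift [-0.01    0.0326  0.5464] turn [-0.0025  0.001   0.0012]
```

View pics/w1.png

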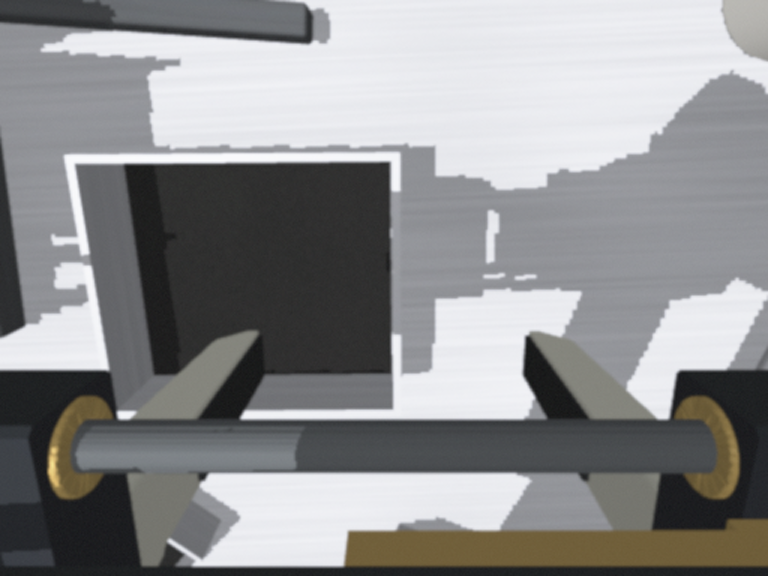

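The wrist view shows the tray's -y wall at about u=397, between the fingers. The rim's corners are at (66,155), (400,153) and (397,410), and the near edge of the fence's end is at (308,42).

```bash
python3 -c "
from h import *
d=pickle.load(open('w1.pkl','rb'))
q=lambda u,v,z: onz(d,(u+.5)/1.5-.5,(v+.5)/1.5-.5,z)
a=q(66,155,.05);b=q(400,153,.05);c=q(397,410,.05)
print(a,b,c,np.degrees(np.arctan2(*(b-a)[:2])),np.degrees(np.arctan2(*(b-c)[[1,0]])))
e=q(308,42,0);g=q(0,22,0);print('fence foot',e,g,np.degrees(np.arctan2(*(e-g)[:2])))
T=pickle.load(open('d0.pkl','rb'))['top']
for n,u,v,m,w in(('far-y corner',400,153,692,287),('near-y',397,410,684,522)):
  print(n,tri((d,(u+.5)/1.5-.5,(v+.5)/1.5-.5),(T,180+(m+.5)/6-.5,115+(w+.5)/6-.5)))
plan([.5495,-.2142,.018],-2.2)"
```

```text
[ 0.62519945 -0.05816324  0.05      ] [ 0.6196284  -0.21757131  0.05      ] [ 0.48368615 -0.21086668  0.05      ] -177.9984215722307 -2.8235207933458035
fence foot [ 0.67968988 -0.1703695   0.        ] [ 0.69633506 -0.0053359   0.        ] -174.24066211202825
far-y corner [ 0.61878959 -0.21856572  0.04412671]
near-y [ 0.48146923 -0.21187868  0.04658281]
at [ 0.5519 -0.2082  0.1273] yaw -2.09 t 1.2 F [-2.   3.6 -0.3]
shift [-0.01    0.0326  0.5464] turn [-0.0025  0.001   0.0012]
```

>>> {"method": "jog_arm", "body": {
  "rows": [
    [[-0.01,0.025,0.2],[0,0,0]],
    [[-0.01,0.025,0.4],[0,0,0]],
    [[-0.01,0.025,0.545],[0,0,0]],
    [[-0.01,0.025,0.545],[0,0,0]],
    [[-0.01,0.025,0.545],[0,0,0]]
  ]
}}

```text
t: 1.7
tool_pos: [0.5468, -0.2197, 0.0216]
orientation: [-3.14, 0.061, 0.002]
force: [-0.7, 0.6, 0.8]
opening: 0.0929
gripper_force: 0.0
```

>>> {"method": "jog_arm", "body": {
  "rows": [
    [[0,0,0],[0,0,0]],
    [[0,0,0],[0,0,0]],
    [[0,0,0],[0,0,0]],
    [[0,0,0],[0,0,0]],
    [[0,0,0],[0,0,0]]
  ],
  "hand": 1,
  "squeeze": 45
}}

```text
t: 2.2
tool_pos: [0.5475, -0.22, 0.0221]
orientation: [3.141, -0.061, 0.001]
force: [0.5, 0.5, 0.3]
opening: 0.0576
gripper_force: 0.0
```

>>> {"method": "jog_arm", "body": {
  "rows": [
    [[0,0,0],[0,0,0]],
    [[0,0,0],[0,0,0]],
    [[0,0,0],[0,0,0]],
    [[0,0,0],[0,0,0]],
    [[0,0,0],[0,0,0]]
  ]
}}

```text
t: 2.7
tool_pos: [0.5472, -0.2198, 0.0216]
orientation: [-3.141, 0.061, 0.0]
force: [-0.3, 0.4, -0.1]
opening: 0.0174
gripper_force: 0.0
```

```bash
python3 -c "
from h import *
print(st(9,-203,.018)); plan(st(0,-208,.018),-5.6);plan(st(11,-201,.018),-5.6)"
```

```text
[-1.02292821e+01 -2.02857908e+02  1.80000000e-02]
at [ 0.5472 -0.2198  0.0216] yaw -2.23 t 2.7 F [-0.3  0.4 -0.1]
shift [-6.0863900e+01  1.0368281e+03 -7.9000000e-03] turn [-0.      0.      0.0375]
at [ 0.5472 -0.2198  0.0216] yaw -2.23 t 2.7 F [-0.3  0.4 -0.1]
shift [-3.8999000e+00  1.0051247e+03 -1.0000000e-02] turn [-0.      0.      0.0375]
```

>>> {"method": "jog_arm", "body": {
  "rows": [
    [[0,0,0],[0,0,0]],
    [[0,0,0],[0,0,0]],
    [[0,0,0],[0,0,0]],
    [[0,0,0],[0,0,0]],
    [[0,0,0],[0,0,0]]
  ]
}}

```text
t: 3.2
tool_pos: [0.5472, -0.2196, 0.0216]
orientation: [-3.141, 0.061, 0.0]
force: [-1.2, 4.4, -0.0]
opening: 0.0036
gripper_force: 45.0
```

```bash
sed -i 's/^def st(x,y,z):/def st(x,y,z):\n    x,y=x\/1000,y\/1000/' h.py; python3 -c "
from h import *
plan(st(0,-208,.0216),-5.6);plan(st(9,-203,.0216),-5.6)"
```

```text
at [ 0.5472 -0.2196  0.0216] yaw -2.22 t 3.2 F [-1.2  4.4 -0. ]
shift [ 2.651e-01 -3.311e-01 -1.000e-04] turn [-0.0002  0.0001  0.0376]
at [ 0.5472 -0.2196  0.0216] yaw -2.22 t 3.2 F [-1.2  4.4 -0. ]
shift [ 3.115e-01 -3.534e-01 -1.000e-04] turn [-0.0002  0.0001  0.0376]
```

>>> {"method": "jog_arm", "body": {
  "rows": [
    [[0.06,-0.07,0],[0,0,0.01]],
    [[0.12,-0.15,0],[0,0,0.02]],
    [[0.18,-0.23,0],[0,0,0.038]],
    [[0.22,-0.31,0],[0,0,0.038]],
    [[0.22,-0.31,0],[0,0,0.038]]
  ]
}}

```text
t: 3.7
tool_pos: [0.5946, -0.1578, 0.0216]
orientation: [-3.137, 0.151, -0.001]
force: [2.0, 4.0, 0.5]
opening: 0.0037
gripper_force: 45.0
```

>>> {"method": "jog_arm", "body": {
  "rows": [
    [[0,-0.012,0],[0,0,0]],
    [[0,-0.024,0],[0,0,0]],
    [[0,-0.035,0],[0,0,0]],
    [[0,-0.044,0],[0,0,0]],
    [[0,-0.044,0],[0,0,0]]
  ]
}}

```text
t: 4.2
tool_pos: [0.5941, -0.1509, 0.0216]
orientation: [3.138, -0.155, -0.001]
force: [-1.0, -1.6, -0.5]
opening: 0.0035
gripper_force: 45.0
```

```bash
python3 -c "
from h import *
plan(st(6.7,-203,.0216),-5.6)"
```

```text
at [ 0.5941 -0.1509  0.0216] yaw -5.66 t 4.2 F [-1.  -1.6 -0.5]
shift [ 0.0786 -0.0066 -0.0002] turn [ 0.      0.0003 -0.0006]
```

Next I move along +x to the fence, stopping 3 mm past the estimated contact.

>>> {"method": "jog_arm", "body": {
  "rows": [
    [[0.02,0,0],[0,0,0]],
    [[0.04,0,0],[0,0,0]],
    [[0.06,0,0],[0,0,0]],
    [[0.075,0,0],[0,0,0]],
    [[0.08,0,0],[0,0,0]]
  ]
}}

```text
t: 4.7
tool_pos: [0.6071, -0.1518, 0.0215]
orientation: [-3.137, 0.154, 0.013]
force: [-24.6, 3.4, 18.5]
opening: 0.0038
gripper_force: 45.0
```

>>> {"method": "jog_arm", "body": {
  "rows": [
    [[0,-0.005,0],[0,0,0]],
    [[0,-0.01,0],[0,0,0]],
    [[0,-0.01,0],[0,0,0]]
  ]
}}

```text
t: 5.0
tool_pos: [0.6072, -0.1512, 0.0215]
orientation: [3.137, -0.155, -0.012]
force: [-23.3, -1.3, 15.6]
opening: 0.004
gripper_force: 45.0
```

>>> {"method": "jog_arm", "body": {
  "rows": [
    [[0.005,0,0],[0,0,0]],
    [[0.01,0,0],[0,0,0]],
    [[0.01,0,0],[0,0,0]]
  ]
}}

```text
t: 5.3
tool_pos: [0.6075, -0.1512, 0.0214]
orientation: [3.138, -0.156, -0.017]
force: [-32.1, -2.3, 23.1]
opening: 0.004
gripper_force: 45.0
```

```bash
python3 -c "
from h import *
plan(st(6.7,-203,.0216),-5.6)"
```

```text
at [ 0.6075 -0.1512  0.0214] yaw -5.68 t 5.3 F [-32.1  -2.3  23.1]
shift [ 0.0115 -0.001  -0.0011] turn [ 0.0004  0.007  -0.0008]
```

>>> {"method": "jog_arm", "body": {
  "rows": [
    [[-0.018,-0.01,0],[0,0,0]],
    [[-0.018,-0.02,0],[0,0,0]],
    [[-0.018,-0.025,0],[0,0,0]],
    [[-0.018,-0.025,0],[0,0,0]]
  ]
}}

```text
t: 5.7
tool_pos: [0.6077, -0.1493, 0.0215]
orientation: [3.133, -0.157, -0.005]
force: [-11.4, -17.5, 4.4]
opening: 0.0035
gripper_force: 45.0
```

```bash
python3 -c "
from h import *
plan(st(6.7,-203,.0216),-5.6)
D=[cam('top'),cam('scene')]
pickle.dump(D,open('d1.pkl','wb'));save(D[0],'t2.png',6,(180,115,310,215))"
```

```text
at [ 0.6077 -0.1493  0.0215] yaw -5.73 t 5.7 F [-11.4 -17.5   4.4]
shift [ 0.0118  0.0083 -0.0004] turn [ 0.0034  0.0019 -0.0015]
```

View pics/t2.png

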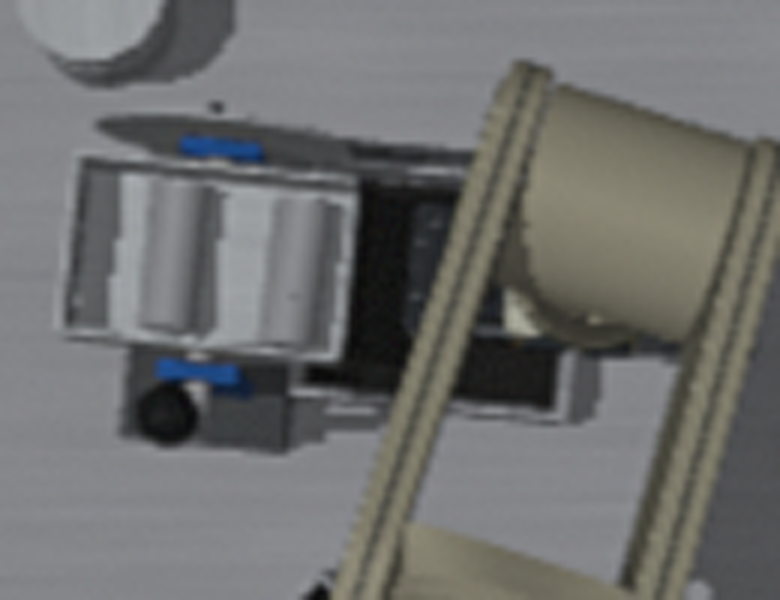

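The tray's dark floor now reaches under the lip at (355,250), and it presses on both stops. I'll relax the force, open the fingers and lift.

>>> {"method": "jog_arm", "body": {
  "rows": [
    [[-0.006,0.012,0],[0,0,0]],
    [[-0.006,0.012,0],[0,0,0]]
  ]
}}

```text
t: 6.0
tool_pos: [0.6076, -0.1493, 0.0216]
orientation: [3.136, -0.157, -0.001]
force: [-4.4, -8.4, 1.4]
opening: 0.0037
gripper_force: 45.0
```

>>> {"method": "jog_arm", "body": {
  "rows": [
    [[0,0,0],[0,0,0]],
    [[0,0,0],[0,0,0]],
    [[0,0,0],[0,0,0]],
    [[0,0,0],[0,0,0]],
    [[0,0,0],[0,0,0]]
  ],
  "hand": -0.3
}}

```text
t: 6.5
tool_pos: [0.6083, -0.1473, 0.0217]
orientation: [-3.138, 0.154, -0.001]
force: [-0.1, -0.3, 0.6]
opening: 0.0391
gripper_force: 0.0
```

>>> {"method": "jog_arm", "body": {
  "rows": [
    [[0,0,-0.15],[0,0,0]],
    [[0,0,-0.4],[0,0,0]],
    [[0,0,-0.65],[0,0,0]],
    [[-0.2,0,-0.85],[0,0,0]],
    [[-0.4,0,-0.95],[0,0,0]]
  ]
}}

```text
t: 7.0
tool_pos: [0.5305, -0.1401, 0.2148]
orientation: [3.136, -0.154, 0.008]
force: [0.1, -0.9, 1.2]
opening: 0.0604
gripper_force: 0.0
```

>>> {"method": "jog_arm", "body": {
  "rows": [
    [[-0.25,0,-0.1],[0,0,0]],
    [[-0.5,0,-0.25],[0,0,0]],
    [[-0.5,0,-0.4],[0,0,0]],
    [[-0.5,0,-0.5],[0,0,0]],
    [[-0.5,0,-0.5],[0,0,0]]
  ]
}}

```text
t: 7.5
tool_pos: [0.4309, -0.1304, 0.3154]
orientation: [3.135, -0.155, 0.011]
force: [-0.9, -0.5, -0.3]
opening: 0.06
gripper_force: 0.0
```

```bash
python3 -c "
from h import *
D=[cam('top'),cam('scene'),cam('wrist')]
pickle.dump(D,open('d2.pkl','wb'));a=cv2.resize(D[0]['frame'][115:215,180:310],(650,500));b=D[2]['frame']
save(D[0],'x.png');cv2.imwrite('pics/t3.png',a[:,:,::-1]);cv2.imwrite('pics/w3.png',cv2.resize(b,(768,576))[:,:,::-1])
plan(st(-92,0,.36),-5.6)"
```

```text
at [ 0.4297 -0.1298  0.3102] yaw -5.64 t 7.65 F [-0.3 -0.8  0.2]
shift [ 0.4126 -0.9967 -0.2492] turn [-0.0002  0.0006 -0.0004]
```

View pics/t3.png

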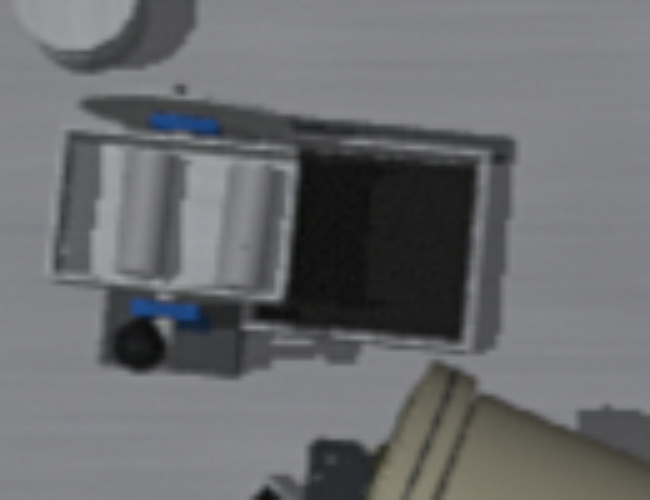

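View pics/w3.png

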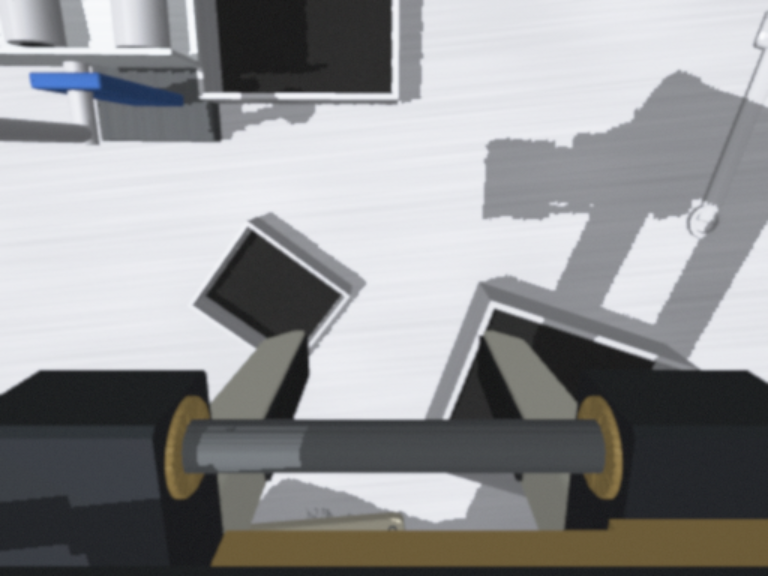

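The tray lies flush along the fence in the top crop, with its -y rim corners at (487,150) and (468,350). In the wrist view its near -y corner is at (397,98). Next I check these numbers.

```bash
python3 -c "
from h import *
T,S,W=pickle.load(open('d2.pkl','rb'))
a=np.radians(PSI);M=np.array([[np.cos(a),np.sin(a)],[-np.sin(a),np.cos(a)]])
tp=lambda u,v,z:np.round(M@(onz(T,180+(u+.5)/5-.5,115+(v+.5)/5-.5,z)[:2]-O)*1000,1)
wp=lambda u,v,z:np.round(M@(onz(W,(u+.5)/1.5-.5,(v+.5)/1.5-.5,z)[:2]-O)*1000,1)
print('top tray',tp(490,151,.05),tp(472,351,.05),'inner',tp(476,166,.05),tp(462,338,.05),'fence end up',tp(514,140,.022),'base corner',tp(241,376,.022))
print('wrist near wall',wp(397,100,.05),wp(201,99,.05),'base corner',wp(219,140,.022),'base foot',wp(219,140,0),'top of -y wall',wp(397,5,.05))
for u,v in((90,140),(63,62)):pass
plan(st(-92,0,.36),-5.6)
"
```

```text
top tray [  76.8 -204.2] [ -63.6 -204.1] inner [  65.4 -195.4] [ -55.3 -196.4] fence end up [  90.8 -222.1] base corner [-94.6 -44.3]
wrist near wall [ -64.2 -202. ] [-63.3 -43.5] base corner [-94.6 -45.8] base foot [-94.2 -38.4] top of -y wall [   5.2 -201.9]
at [ 0.4297 -0.1298  0.3102] yaw -5.64 t 7.65 F [-0.3 -0.8  0.2]
shift [ 0.4126 -0.9967 -0.2492] turn [-0.0002  0.0006 -0.0004]
```

The tray is square at the stops in both views, to within about 2 mm. Now I move above the lever ball.

>>> {"method": "jog_arm", "body": {
  "rows": [
    [[0.0,-0.05,-0.24],[0,0,0]],
    [[0.1,-0.3,-0.25],[0,0,0]],
    [[0.2,-0.54,-0.25],[0,0,0]],
    [[0.3,-0.77,-0.25],[0,0,0]],
    [[0.405,-0.99,-0.25],[0,0,0]]
  ]
}}

```text
t: 8.15
tool_pos: [0.5278, 0.0571, 0.3591]
orientation: [3.138, -0.155, -0.004]
force: [0.4, -1.7, 0.9]
opening: 0.0603
gripper_force: 0.0
```

>>> {"method": "jog_arm", "body": {
  "rows": [
    [[0,0,0],[0,0,0]],
    [[0,0,0],[0,0,0]]
  ]
}}

```text
t: 8.35
tool_pos: [0.5271, 0.0561, 0.3585]
orientation: [3.137, -0.15, -0.007]
force: [0.0, -1.0, 0.1]
opening: 0.06
gripper_force: 0.0
```

```bash
python3 -c "
from h import *
S=cam('scene'); 
p=robot.read_state()['tool_pos']
plan([.531,.062,.258],-5.6)
D=pickle.load(open('d2.pkl','rb'))
im=S['frame']; a=im[110:235,180:370]
cv2.imwrite('pics/s4.png',cv2.resize(a,(760,500),interpolation=cv2.INTER_CUBIC)[:,:,::-1])"
```

```text
at [0.527  0.0551 0.3593] yaw -5.58 t 8.4 F [-0.4  0.1 -0.7]
shift [ 0.0183 -0.0369  0.5062] turn [0.0005 0.0021 0.0002]
```

View pics/s4.png

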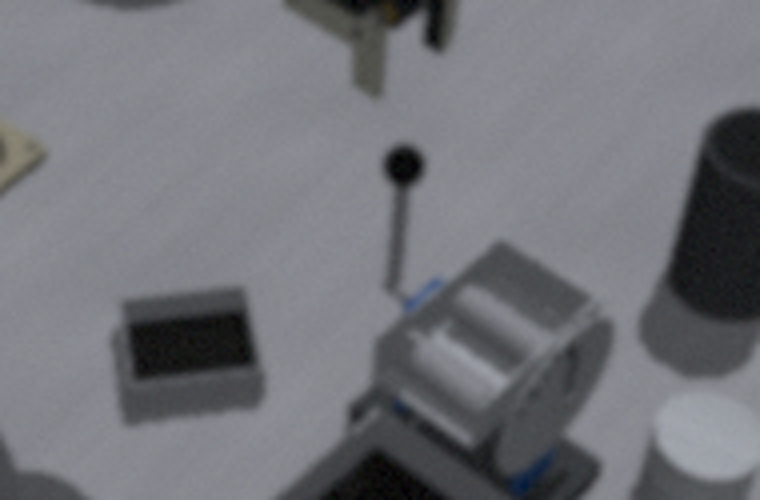

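The fingers are at (370,80) and (437,30), above and to either side of the ball at (404,165). I descend and close them to a 40 mm cage.

>>> {"method": "jog_arm", "body": {
  "rows": [
    [[0.015,-0.035,0.1],[0,0,0]],
    [[0.015,-0.035,0.25],[0,0,0]],
    [[0.015,-0.035,0.4],[0,0,0]],
    [[0.015,-0.035,0.505],[0,0,0]],
    [[0.015,-0.035,0.505],[0,0,0]]
  ]
}}

```text
t: 8.9
tool_pos: [0.5286, 0.0601, 0.2562]
orientation: [3.137, -0.158, -0.01]
force: [-1.0, 0.4, 0.1]
opening: 0.0605
gripper_force: 0.0
```

>>> {"method": "jog_arm", "body": {
  "rows": [
    [[0,0,0],[0,0,0]],
    [[0,0,0],[0,0,0]],
    [[0,0,0],[0,0,0]],
    [[0,0,0],[0,0,0]]
  ],
  "hand": 0.16,
  "squeeze": 5
}}

```text
t: 9.3
tool_pos: [0.5317, 0.0616, 0.2615]
orientation: [-3.138, 0.155, -0.003]
force: [-0.1, -0.5, 1.0]
opening: 0.0392
gripper_force: 0.0
```

```bash
python3 -c "
from h import *
B=np.array([.531,.0625])
a=np.radians(PSI);y=np.array([-np.sin(a),np.cos(a)])
for q in(10,20,30,40,45):
  r=np.radians(q);p=B-y*.130*np.sin(r); print(q);plan([*p,.258-.13*(1-np.cos(r))],-5.6)"
```

```text
10
at [0.5317 0.0616 0.2615] yaw -5.65 t 9.3 F [-0.1 -0.5  1. ]
shift [-0.0037  0.1088  0.0273] turn [-0.0002 -0.0013 -0.0006]
20
at [0.5317 0.0616 0.2615] yaw -5.65 t 9.3 F [-0.1 -0.5  1. ]
shift [-0.0037  0.2183  0.0566] turn [-0.0002 -0.0013 -0.0006]
30
at [0.5317 0.0616 0.2615] yaw -5.65 t 9.3 F [-0.1 -0.5  1. ]
shift [-0.0037  0.321   0.1044] turn [-0.0002 -0.0013 -0.0006]
40
at [0.5317 0.0616 0.2615] yaw -5.65 t 9.3 F [-0.1 -0.5  1. ]
shift [-0.0038  0.4138  0.1694] turn [-0.0002 -0.0013 -0.0006]
45
at [0.5317 0.0616 0.2615] yaw -5.65 t 9.3 F [-0.1 -0.5  1. ]
shift [-0.0038  0.4556  0.2077] turn [-0.0002 -0.0013 -0.0006]
```

>>> {"method": "jog_arm", "body": {
  "rows": [
    [[0,0.035,0],[0,0,0]],
    [[0,0.07,0.004],[0,0,0]],
    [[0,0.105,0.009],[0,0,0]],
    [[0,0.137,0.015],[0,0,0]],
    [[0,0.168,0.022],[0,0,0]]
  ]
}}

```text
t: 9.8
tool_pos: [0.5277, 0.0275, 0.2556]
orientation: [3.138, -0.155, -0.0]
force: [0.2, 2.6, 2.9]
opening: 0.0391
gripper_force: 1.6
```

>>> {"method": "jog_arm", "body": {
  "rows": [
    [[0,0.035,0.012],[0,0,0]],
    [[0,0.07,0.025],[0,0,0]],
    [[0,0.1,0.04],[0,0,0]],
    [[0,0.13,0.053],[0,0,0]],
    [[0,0.157,0.065],[0,0,0]]
  ]
}}

```text
t: 10.3
tool_pos: [0.5245, -0.0033, 0.2424]
orientation: [-3.137, 0.155, 0.001]
force: [0.1, 3.8, 2.7]
opening: 0.0391
gripper_force: 1.9
```

>>> {"method": "jog_arm", "body": {
  "rows": [
    [[0,0.02,0.012],[0,0,0]],
    [[0,0.04,0.025],[0,0,0]],
    [[0,0.058,0.04],[0,0,0]],
    [[0,0.076,0.052],[0,0,0]],
    [[0,0.093,0.065],[0,0,0]]
  ]
}}

```text
t: 10.8
tool_pos: [0.5228, -0.0217, 0.2296]
orientation: [3.138, -0.155, 0.0]
force: [0.2, 3.1, 2.2]
opening: 0.0391
gripper_force: 1.7
```

>>> {"method": "jog_arm", "body": {
  "rows": [
    [[0,0.01,0.008],[0,0,0]],
    [[0,0.02,0.016],[0,0,0]],
    [[0,0.03,0.025],[0,0,0]],
    [[0,0.042,0.036],[0,0,0]],
    [[0,0.042,0.036],[0,0,0]]
  ]
}}

```text
t: 11.3
tool_pos: [0.5219, -0.0303, 0.2221]
orientation: [3.137, -0.155, -0.001]
force: [1.5, 1.2, 0.1]
opening: 0.0389
gripper_force: 0.9
```

```bash
python3 -c "
from h import *
plan([.531,.0625,.258],-5.6)
S=cam('scene');T=cam('top');pickle.dump((T,S),open('d5.pkl','wb'))
a=cv2.resize(S['frame'][130:280,200:350],(600,600),interpolation=cv2.INTER_CUBIC)
cv2.imwrite('pics/s5.png',a[:,:,::-1])
"
```

```text
at [ 0.5219 -0.0303  0.2221] yaw -5.66 t 11.3 F [1.5 1.2 0.1]
shift [-0.0005 -0.4659 -0.1796] turn [ 0.0002  0.0002 -0.0007]
```

View pics/s5.png

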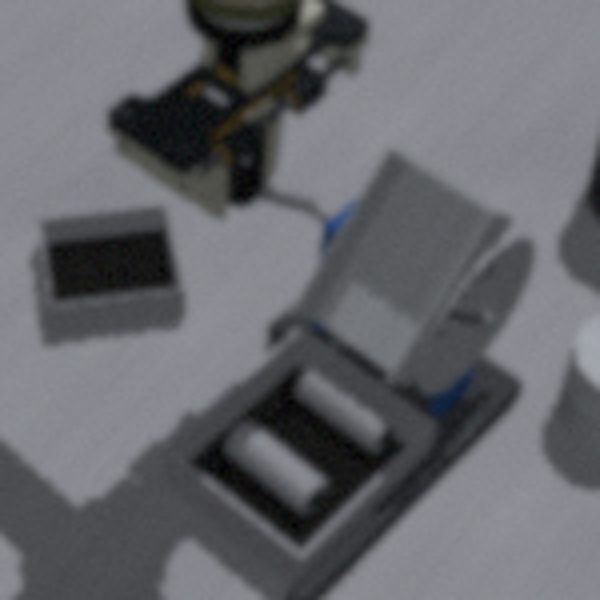

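Both pins lie in the tray, at about (340,405) and (275,465). I check the tilt from the pan's rear top corners, at (393,152) and (510,218).

```bash
python3 -c "
from h import *
T,S=pickle.load(open('d5.pkl','rb'))
O[0]-=.001
for q in(38,42,45,48,52):
  r=np.radians(q);out=[]
  for x,y,z in((-49,75,34),(49,75,34)):
    Y=y*np.cos(r)-z*np.sin(r); Z=135+y*np.sin(r)+z*np.cos(r)
    out+=list((proj(S,st(x,Y,Z/1000))-[200,130])*4+1.5)
  print(q,np.round(out,1))
"
```

```text
38 [393.1 143.5 498.6 209.4]
42 [389.2 144.7 494.9 211. ]
45 [386.1 146.  491.9 212.4]
48 [382.8 147.5 488.9 214.2]
52 [378.4 149.9 484.6 216.9]
```

>>> {"method": "jog_arm", "body": {
  "rows": [
    [[0,0,0],[0,0,0]],
    [[0,0,0],[0,0,0]],
    [[0,0,0],[0,0,0]],
    [[0,0,0],[0,0,0]],
    [[0,0,0],[0,0,0]]
  ]
}}

```text
t: 11.9
tool_pos: [0.522, -0.03, 0.2226]
orientation: [3.138, -0.155, -0.0]
force: [-0.8, 0.4, -0.5]
opening: 0.0389
gripper_force: 0.0
```

```bash
python3 -c "
from h import *
S0=pickle.load(open('d0.pkl','rb'))['scene'];T,S=pickle.load(open('d5.pkl','rb'))
O[0]-=.001
def P(q,x,y,z):
  r=np.radians(q);Y=y*np.cos(r)-z*np.sin(r); Z=135+y*np.sin(r)+z*np.cos(r)
  return proj(S,st(x,Y,Z/1000))
print('lvl pred',(P(0,-49,75,34)-[200,135])*5+2,(P(0,49,75,34)-[200,135])*5+2,'seen (527,176),(655,250)')
# sub-pixel change of the ball-independent dial pointer: dark pixels in the disc
for n,d in(('level',S0),('tip',S)):
  c=proj(d,st(68,0,.135)); g=d['frame'].mean(2)
  print(n,'dial centre',np.round(c,1))
  c0=np.round(c).astype(int); print(np.round(g[c0[1]-16:c0[1]+14,c0[0]-12:c0[0]+18]).astype(int)[::1])
" | cut -c1-170
python3 - <<'E'
E
```

```text
lvl pred [521.93267833 167.41521162] [649.71410516 247.09367235] seen (527,176),(655,250)
level dial centre [318.3 208.5]
[[106 112 118 122 125 130 131 129 129 127 125 117 113 115 115 119 115 107
   96  84  77  73  71  72  71  74  83 104 125 132]
 [ 95 105 108 115 119 124 127 130 131 130 131 125 122 118 120 117 110  92
   79  79  71  72  74  72  77  75  86 106 123 132]
 [ 87  92  99 105 113 117 122 126 130 131 130 127 122 119 118 107  92  73
   70  72  73  72  75  74  74  75  89 109 128 135]
 [ 78  83  87  97 103 109 115 124 129 131 126 118 112 114 106  90  70  59
   62  68  71  73  71  74  74  79  91 112 129 133]
 [ 74  75  80  87  92 101 111 120 128 125 118 111 104  99  90  71  56  52
   58  67  73  73  72  73  75  77  98 118 129 132]
 [ 71  70  74  78  86  95 106 116 121 114 105  99  94  86  75  65  50  45
   56  67  73  74  73  74  78  83 104 123 133 132]
 [ 75  70  72  76  82  95 105 112 106 103 102  97  83  71  69  62  51  50
   58  67  72  73  71  74  78  92 112 128 133 133]
 [ 79  77  78  77  87  95 103 100  98  98 100  89  77  71  72  67  56  54
   61  68  71  74  73  74  80
[... 5853 characters left out ...]
 77  83  89 106 124 134
  139 142 140 141 142 140 141 142 139 139 141 142]
 [ 82  78  76  77  78  78  80  78  76  78  79  75  76  78  87 109 124 135
  138 142 141 141 141 141 141 141 140 144 143 143]
 [ 77  78  79  75  75  82  78  78  75  77  79  75  75  74  81  94 110 123
  135 139 140 139 141 142 140 141 141 141 143 141]
 [ 80  78  77  76  76  78  78  78  79  79  76  73  69  65  67  76  91 106
  122 130 135 140 141 142 143 139 141 142 141 143]
 [ 78  78  77  78  78  79  77  79  80  77  76  69  66  61  61  64  72  81
   99 114 127 135 138 142 141 142 143 143 142 142]
 [ 77  78  76  78  76  78  76  76  77  74  70  63  57  60  56  60  63  64
   76  89 108 118 131 139 140 143 144 144 141 143]]
```

The pointer now lies over the dial's 45° mark (the same pixels as in the level picture), so the pan is at about 43 to 45°. I add a degree, hold, then bring the pan back.

>>> {"method": "jog_arm", "body": {
  "rows": [
    [[0,0.006,0.006],[0,0,0]],
    [[0,0.012,0.012],[0,0,0]],
    [[0,0.012,0.012],[0,0,0]],
    [[0,0.012,0.012],[0,0,0]],
    [[0,0.012,0.012],[0,0,0]]
  ]
}}

```text
t: 12.4
tool_pos: [0.522, -0.0321, 0.2203]
orientation: [-3.138, 0.155, -0.001]
force: [1.5, 4.0, 2.1]
opening: 0.039
gripper_force: 1.8
```

>>> {"method": "jog_arm", "body": {
  "rows": [
    [[0,0,0],[0,0,0]],
    [[0,0,0],[0,0,0]],
    [[0,0,0],[0,0,0]],
    [[0,0,0],[0,0,0]],
    [[0,0,0],[0,0,0]]
  ]
}}

```text
t: 12.9
tool_pos: [0.5219, -0.0322, 0.2202]
orientation: [-3.138, 0.155, -0.0]
force: [2.7, 3.8, 1.3]
opening: 0.0388
gripper_force: 1.9
```

>>> {"method": "jog_arm", "body": {
  "rows": [
    [[0,-0.03,-0.015],[0,0,0]],
    [[0,-0.06,-0.035],[0,0,0]],
    [[0,-0.09,-0.06],[0,0,0]],
    [[0,-0.12,-0.083],[0,0,0]],
    [[0,-0.147,-0.105],[0,0,0]]
  ]
}}

```text
t: 13.4
tool_pos: [0.5241, -0.005, 0.2419]
orientation: [3.133, -0.157, -0.002]
force: [-4.1, -9.1, 4.1]
opening: 0.0411
gripper_force: 5.0
```

>>> {"method": "jog_arm", "body": {
  "rows": [
    [[0,-0.035,-0.015],[0,0,0]],
    [[0,-0.07,-0.03],[0,0,0]],
    [[0,-0.1,-0.045],[0,0,0]],
    [[0,-0.13,-0.06],[0,0,0]],
    [[0,-0.157,-0.072],[0,0,0]]
  ]
}}

```text
t: 13.9
tool_pos: [0.5274, 0.0262, 0.2571]
orientation: [3.133, -0.157, -0.0]
force: [-5.3, -9.4, 10.2]
opening: 0.0577
gripper_force: 5.6
```

>>> {"method": "jog_arm", "body": {
  "rows": [
    [[0,-0.035,-0.007],[0,0,0]],
    [[0,-0.07,-0.013],[0,0,0]],
    [[0,-0.105,-0.018],[0,0,0]],
    [[0,-0.14,-0.022],[0,0,0]],
    [[0,-0.165,-0.023],[0,0,0]]
  ]
}}

```text
t: 14.4
tool_pos: [0.5317, 0.0587, 0.2631]
orientation: [3.132, -0.157, 0.005]
force: [-2.1, -12.8, 17.5]
opening: 0.0929
gripper_force: 7.7
```

>>> {"method": "jog_arm", "body": {
  "rows": [
    [[0,-0.008,0],[0,0,0]],
    [[0,-0.014,0],[0,0,0]],
    [[0,-0.019,0],[0,0,0]],
    [[0,-0.024,0],[0,0,0]],
    [[0,-0.024,0],[0,0,0]]
  ]
}}

```text
t: 14.9
tool_pos: [0.5319, 0.0647, 0.2613]
orientation: [3.135, -0.156, 0.003]
force: [0.9, -4.4, 4.0]
opening: 0.042
gripper_force: 2.4
```

The 5 N grip let the finger yield on the way back. I measure the pan's state from the dial pointer and the ball's position.

```bash
cat > chk.py <<'E'
from h import *
S0=pickle.load(open('d0.pkl','rb'))['scene'];T0=pickle.load(open('d0.pkl','rb'))['top']
S=cam('scene');T=cam('top');pickle.dump((T,S),open('d6.pkl','wb'))
c=np.array([319.5,207.5])
for n,d in(('level',S0),('now',S)):
    g=d['frame'].mean(2); print(n)
    r=[]
    for q in range(-6,61,3):
        v=[]
        for rad in np.arange(20,46,2):
            a=np.radians(q); u=proj(d,st(68,-rad*np.sin(a),.135+rad*np.cos(a)/1000)); 
            u=proj(d,st(68,-rad*np.sin(a),.135+rad/1000*np.cos(a)))
            v.append(cv2.getRectSubPix(g.astype(np.float32),(1,1),tuple(u.astype(float)))[0,0])
        r.append((q,int(np.mean(v))))
    print(r)
a=S0['frame'].astype(float).mean(2);b=S['frame'].astype(float).mean(2)
print('scene diff pan region',[int(np.abs(a-b)[170:225,275:335].mean())])
# dark ball blobs
for n,d in(('scene',S),('top',T)):
    m=(d['frame'].max(2)<45).astype(np.uint8); k,l,s,ce=cv2.connectedComponentsWithStats(m)
    e=proj(d,[.532,.0625,.266]); print(n,'expect',e,[(tuple(np.round(ce[i],1)),s[i,4]) for i in range(1,k) if np.hypot(*(ce[i]-e))<30 and s[i,4]>8])
s=robot.read_state();print(s['tool_pos'],s['opening'],s['gripper_force'],s['force'])
E
python3 chk.py
```

```text
level
[(-6, 65), (-3, 67), (0, 69), (3, 70), (6, 70), (9, 71), (12, 72), (15, 72), (18, 72), (21, 72), (24, 72), (27, 72), (30, 72), (33, 73), (36, 72), (39, 71), (42, 69), (45, 68), (48, 68), (51, 68), (54, 70), (57, 72), (60, 73)]
now
[(-6, 65), (-3, 67), (0, 70), (3, 72), (6, 72), (9, 73), (12, 74), (15, 74), (18, 73), (21, 73), (24, 73), (27, 73), (30, 73), (33, 74), (36, 74), (39, 73), (42, 71), (45, 69), (48, 69), (51, 70), (54, 71), (57, 73), (60, 74)]
scene diff pan region [15]
scene expect [280.94803543 150.95241191] [((np.float64(278.7), np.float64(124.2)), np.int32(848)), ((np.float64(281.3), np.float64(151.9)), np.int32(31))]
top expect [207.63225874 183.57887387] []
[0.53179246 0.06493808 0.26107183] 0.039735324595039014 2.3155291378498077 [-0.04077839 -5.27573075  3.30739044]
```

>>> {"method": "jog_arm", "body": {
  "rows": [
    [[0,-0.005,0],[0,0,0]],
    [[0,-0.01,0],[0,0,0]],
    [[0,-0.014,0],[0,0,0]],
    [[0,-0.014,0],[0,0,0]]
  ],
  "squeeze": 40
}}

```text
t: 15.4
tool_pos: [0.5318, 0.0672, 0.2605]
orientation: [3.135, -0.156, 0.0]
force: [-0.7, -10.2, 5.5]
opening: 0.0393
gripper_force: 5.1
```

>>> {"method": "jog_arm", "body": {
  "rows": [
    [[0,-0.005,0],[0,0,0]],
    [[0,-0.01,0],[0,0,0]],
    [[0,-0.014,0],[0,0,0]],
    [[0,-0.014,0],[0,0,0]]
  ]
}}

```text
t: 15.8
tool_pos: [0.5319, 0.0676, 0.2604]
orientation: [3.131, -0.159, -0.0]
force: [-2.3, -21.0, 6.9]
opening: 0.0397
gripper_force: 10.4
```

The stop is stiff, so the pan is on its level limit. I relax, open and lift clear.

>>> {"method": "jog_arm", "body": {
  "rows": [
    [[0,0.02,0],[0,0,0]],
    [[0,0.03,0],[0,0,0]],
    [[0,0.03,0],[0,0,0]],
    [[0,0.03,0],[0,0,0]],
    [[0,0.03,0],[0,0,0]]
  ],
  "hand": -0.4
}}

```text
t: 16.3
tool_pos: [0.5313, 0.066, 0.2599]
orientation: [-3.137, 0.154, 0.001]
force: [0.7, -0.3, -0.4]
opening: 0.0652
gripper_force: 0.0
```

>>> {"method": "jog_arm", "body": {
  "rows": [
    [[0,0,-0.12],[0,0,0]],
    [[0,0,-0.25],[0,0,0]],
    [[0,0,-0.4],[0,0,0]],
    [[-0.1,0,-0.5],[0,0,0]],
    [[-0.3,0,-0.55],[0,0,0]]
  ]
}}

```text
t: 16.8
tool_pos: [0.4725, 0.0715, 0.3717]
orientation: [-3.137, 0.155, -0.003]
force: [-1.1, 0.2, 0.6]
opening: 0.0651
gripper_force: 0.0
```

>>> {"method": "jog_arm", "body": {
  "rows": [
    [[-0.1,0,0],[0,0,0]],
    [[-0.3,0,0],[0,0,0]],
    [[-0.3,0,0],[0,0,0]],
    [[-0.3,0,0],[0,0,0]],
    [[-0.3,0,0],[0,0,0]]
  ]
}}

```text
t: 17.3
tool_pos: [0.4126, 0.0774, 0.3702]
orientation: [-3.138, 0.154, -0.001]
force: [-0.0, 0.0, -0.6]
opening: 0.0651
gripper_force: 0.0
```

```bash
python3 chk.py; python3 -c "
from h import *
T,S=pickle.load(open('d6.pkl','rb'));D=pickle.load(open('d0.pkl','rb'));T2=pickle.load(open('d2.pkl','rb'))[0]
g=lambda d,y0,y1,x0,x1:d['frame'][y0:y1,x0:x1].astype(np.float32).mean(2)
# rigid shift vs reference by phase correlation
print('scene ball',cv2.phaseCorrelate(g(S,140,180,265,300),g(D['scene'],140,180,265,300)))
print('top pan edge rows (now, level) col of lip', [int(np.argmin(np.diff(g(d,150,170,232,246).mean(0)))) for d in(T,D['top'])])
print('tray -y end shift',cv2.phaseCorrelate(g(T,140,190,266,290),g(T2,140,190,266,290)))
m=(g(T,140,190,238,275)>70);k,l,s,c=cv2.connectedComponentsWithStats(m.astype(np.uint8));print([(np.round(c[i]+[238,140],1),s[i,4]) for i in range(1,k) if s[i,4]>15])
m=(g(S,215,270,245,312)>88);k,l,s,c=cv2.connectedComponentsWithStats(m.astype(np.uint8));print([(np.round(c[i]+[245,215],1),s[i]) for i in range(1,k) if s[i,4]>15])
"
```

```text
level
[(-6, 65), (-3, 67), (0, 69), (3, 70), (6, 70), (9, 71), (12, 72), (15, 72), (18, 72), (21, 72), (24, 72), (27, 72), (30, 72), (33, 73), (36, 72), (39, 71), (42, 69), (45, 68), (48, 68), (51, 68), (54, 70), (57, 72), (60, 73)]
now
[(-6, 64), (-3, 67), (0, 68), (3, 70), (6, 71), (9, 72), (12, 72), (15, 73), (18, 73), (21, 73), (24, 72), (27, 72), (30, 72), (33, 72), (36, 72), (39, 71), (42, 71), (45, 69), (48, 67), (51, 68), (54, 70), (57, 71), (60, 72)]
scene diff pan region [13]
scene expect [280.94803543 150.95241191] [((np.float64(280.6), np.float64(151.4)), np.int32(52))]
top expect [207.63225874 183.57887387] [((np.float64(224.3), np.float64(177.3)), np.int32(23)), ((np.float64(207.4), np.float64(183.5)), np.int32(80))]
[0.41267622 0.07724059 0.36983812] 0.06524428493366417 0.0 [ 0.66601785 -0.16620528 -0.43170089]
scene ball ((-0.03549617150739337, 0.0803146999525417), 1.0276378525627985)
top pan edge rows (now, level) col of lip [5, 5]
tray -y end shift ((0.013280480873310907, -0.04177480639111408), 0.922808423837026)
[(array([258.4, 143.6]), np.int32(99)), (array([266.2, 140.3]), np.int32(30)), (array([238.6, 156.6]), np.int32(56)), (array([257.7, 165.1]), np.int32(199)), (array([257., 184.]), np.int32(341))]
[(array([253.1, 223.4]), array([  0,   0,  22,  25, 342], dtype=int32)), (array([294.5, 216.8]), array([43,  0, 12,  6, 44], dtype=int32)), (array([268.7, 244.6]), array([ 13,  20,  23,  20, 184], dtype=int32)), (array([271.9, 258.2]), array([  0,  29,  51,  26, 135], dtype=int32)), (array([304.2, 262. ]), array([ 45,  33,  22,  22, 247], dtype=int32)), (array([248. , 266.7]), array([ 0, 47, 10,  8, 44], dtype=int32))]
```

The ball and lip are back at their level pixels, the tray hasn't moved, and both pins were seen in it. I hand the job in.

```bash
python3 -c "
from h import *
print(robot.close_job())"
```

```text
the job is handed in; nothing more can be done
None
```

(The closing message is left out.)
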